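Set the brake screw of a hand trainer

TASK

Set the brake of the table-top hand trainer for the next patient: turn the hand wheel on top of it clockwise (seen from above) until it comes up against its stop, then back it off anticlockwise exactly two full turns from the stop. Finish while still holding the crank handle in the gripper, keeping the wheel still at that setting, and leave the other things on the table where they are.

Things in the scene. Friction and masses are not known exactly. Their poses are not given: they have to be found in the camera images.
- unit: the hand trainer's brake unit, fixed to the table: grey base plate 240 x 200 x 12 mm, two upright aluminium columns at its y = +85 and -85 mm, an aluminium crosshead 60 x 200 mm with its top 197 mm above the table, a dark steel flywheel (110 mm across) below the crosshead and a black brake shoe above the flywheel, which the wheel lifts 5 mm per turn. Origin: centre of the base's underside; z up
- hub (a point): the centre of the hand wheel on top of the unit, 225 mm above the table, on the wheel's vertical turning axis, halfway up the rim. The wheel is plain steel with a round rim of 60 mm radius (bar 14 mm thick, its top 232 mm above the table), three spokes and a hub ending 10 mm above this point
- handle: the black upright crank handle on the wheel's rim, a cylinder 24 mm in diameter and 52 mm tall that spins freely on its own pin, so that a gripper holding it may keep its direction while going round with it. Origin: centre of the handle (halfway up, 263 mm above the table, 60 mm from the wheel's axis); its lower end is 237 mm and its top 289 mm above the table; its z points up
- wheel (a joint): turn of the hand wheel in rad about its vertical axis: 0 = closed against the stop, growing anticlockwise seen from above (opening); at the start between 1 and 5.5; two turns open is 12.57; it can open to 22. It stays where it is left, and turning it takes 2 to 3 N at the handle
- stim_a: bystander: grey stimulator box 75 x 115 x 28 mm, origin at the centre of its underside
- stim_b: bystander: another such grey stimulator box, 75 x 115 x 28 mm, origin at the centre of its underside
- clicker: bystander: black hand remote 35 x 100 x 16 mm, origin at the centre of its underside
- cup: bystander: white mug, 72 mm across and 85 mm tall, its handle sticking out 37 mm to its +y, origin at the centre of its underside
- tape: bystander: roll of tape, 90 mm across and 25 mm tall, lying flat, origin at the centre of its underside
- putty: bystander: round tin 60 mm across and 40 mm tall, standing on the base plate of the unit, origin at the centre of its underside

How it is judged:
By the outcome, as a careful person would: the job done as asked, in the order asked, and still so for the second after the job is handed in, while the arm keeps its last pose, push and grip.
It also fails if it takes over 61 s, if anything falls off the work surface, if the arm or the gripper's body presses on something with over 40 N, if the wrist force passes 120 N, or if a joint passes its speed limit or range.

ROBOT

A 7-joint arm with a two-finger parallel gripper is mounted at the origin on the work surface. World frame = base frame: x ahead of the robot, y to its left, z up, the work surface at z = 0. Lengths are in m, angles in rad, forces in N, time in s.
With the tool pointing down it reaches from about 0.375 to 0.925 m from the base axis. Payload 3.1 kg.
Tool frame: the origin (TCP) lies midway between the tips of the shut fingers; the grasp point (between the pads) lies robot.tcp_to_grasp behind it (robot.tcp_to_grasp is the distance from the TCP to the grasp point, in m); z points along the fingers, y is the line along which they close (so a half turn about z gives the same grasp; the last joint's range is limited). The gripper opens to 85 mm and grips with 20 to 120 N. Pads are 22 mm wide; open, the fingers measure 114 mm over their backs; the gripper's body (76 mm by 85 mm) begins 54 mm behind the grasp point. The pads swing forward as they close: fully open they stand 13 mm farther back than shut.
Start: joints at [-1.28, 0.383, 0.044, 1.598, -0.018, 1.161, -0.05], TCP at [0.246, 0.601, 0.211] pointing down, gripper open.
Joint ranges: [-2.61, 2.61], [-0.41, 2.15], [-1.48, 1.57], [0, 2.5], [-1.57, 4.71], [0.05, 1.97], [-2.85, 2.85]. Speed limits (rad/s): [2.79, 2.79, 3.14, 3.14, 3.14, 3.14, 3.14].

INTERFACE

Orientations are given as a 3x3 rotation matrix whose columns are the frame's x, y, z axes.
In Python, from cell import robot gives the robot as it stands. The module is installed in compiled form; this text tells all that it offers.
- The arm moves only by the tool carry_out, never from a script. Its argument "motion" is a list that holds one entry, the list of rows, each a list of 7 numbers: the opening, from 0 (shut) to 1 (fully open), then the shift along the world's x, y, z in m, then the turn, a rotation vector about the world's x, y, z in rad. A call has 1 to 10 rows; each row is the pose to reach, as a shift and turn from the pose commanded when the call began; what a row does not reach only later rows make up. A row lasts 1/8 s, in which the tool goes at most 62.5 mm and 10.7 degrees, less where a joint would pass 70% of its speed; a pose out of reach is approached as far as the arm can. A call with a gripper value outside its range is refused whole. The fingers move at their own pace and stop on an object; "newtons" is the grip in N (left out, the last holds). Time passes only in rows, so rows that repeat a pose let the fingers close. It gives the time, the measured TCP pose, the force, the opening and the grip force at its end, in the units of the state.
- robot.read_state(): the state, without advancing time (a new reading comes with each control period).
- robot.capture(name): name is "scene" or "top"; returns the picture (480x640x3 uint8, blue, green, red); there is no depth.
- robot.calibration(name): a dict with "intrinsics" (3x3 intrinsics, pixels), "D" ([k1, k2, p1, p2, k3] as OpenCV has them; the pictures are not rectified), "eye" and "rotation" of the camera in the world. Camera axes: x right, y down, z forward; pixel columns grow to the right and rows downward; lengths in m; the calibration is good to about 2 mm. A picture is of the moment at which its call begins. calibration takes no time and is no camera call.
- robot.hand_in(): hands the job in; it is judged then, once.
The state is a dict: "time_s": time; "q": joint angles; "dq": joint speeds; "effort": joint torques, N m; "eef_pos": TCP position; "tcp_rot": TCP orientation; "ft_force": force on the tool from outside, world axes, zero at the start; "moment": the same for the moment, N m; "gripper_width": opening from 0.0 (shut) to 1.0 (fully open); "finger_force": force on a finger pad.
Only numpy, scipy, OpenCV 4.12 (cv2) and the standard library are available. Lean on these libraries where they do the work, as an engineer would, in place of code of your own. Each camera call takes 0.05 s, during which the arm holds its last target. There are 200 camera calls.

## Working session

There is one attempt and no reset: what is moved stays moved. The work goes in short steps, Python scripts to look and compute and a tool call to move; the robot and the scene stay as the last step left them, time stands still between calls to the robot, and variables do not carry over. Pictures are saved under pics/ and viewed, at most 10 in all, crops included, and the job is handed in when it is done.

Besides the shell and the picture viewer there is one more tool, called after "Request:" by a JSON object that holds its "fn" and its "kwargs". carry_out: Moves the arm, as the interface text tells. Its arguments: {"type":"object","properties":{"motion":{"type":"array","items":{"type":"array","items":{"type":"array","items":{"type":"number"}}}},"newtons":{"type":"number"}},"required":["motion"]}

```bash
mkdir -p pics
cat > h.py <<'E'
import numpy as np, cv2
from cell import robot
def ray(name,px):
    c=robot.calibration(name);K=np.array(c["intrinsics"]);D=np.array(c["D"],float)
    p=cv2.undistortPoints(np.array(px,float).reshape(-1,1,2),K,D).reshape(-1,2)
    d=np.c_[p,np.ones(len(p))]@np.array(c["rotation"]).T
    return np.array(c["eye"]).ravel(),d
def on_plane(name,px,z):
    e,d=ray(name,px);return e+d*((z-e[2])/d[:,2])[:,None]
def proj(name,P):
    c=robot.calibration(name);R=np.array(c["rotation"]);t=-R.T@np.array(c["eye"]).ravel()
    return cv2.projectPoints(np.array(P,float).reshape(-1,1,3),cv2.Rodrigues(R.T)[0],t,np.array(c["intrinsics"]),np.array(c["D"],float))[0].reshape(-1,2)
E
python3 - <<'E'
from h import *
for n in("scene","top"):
    cv2.imwrite(f"pics/{n}0.png",robot.capture(n)); c=robot.calibration(n);print(n,c["eye"],c["rotation"])
s=robot.read_state();print(s["tcp_rot"],s["eef_pos"],s["time_s"],robot.tcp_to_grasp)
E
```

```text
scene [ 1.00536437 -0.49967583  1.04104515] [[ 0.81472723  0.45876997 -0.35461198]
 [ 0.57973423 -0.63256397  0.51358645]
 [ 0.01130328 -0.62401357 -0.78133174]]
top [0.53311612 0.07193358 1.06378601] [[ 0.00297354 -0.99663197  0.08195044]
 [-0.99999031 -0.00322952 -0.00299129]
 [ 0.00324588 -0.08194075 -0.99663192]]
[[-9.25411465e-01  3.78962991e-01 -8.19293635e-04]
 [ 3.78963859e-01  9.25408599e-01 -2.30640296e-03]
 [-1.15859989e-04 -2.44485442e-03 -9.99997005e-01]] [0.24603911 0.60063996 0.20979024] 0.1 0.0187
```

View pics/scene0.png

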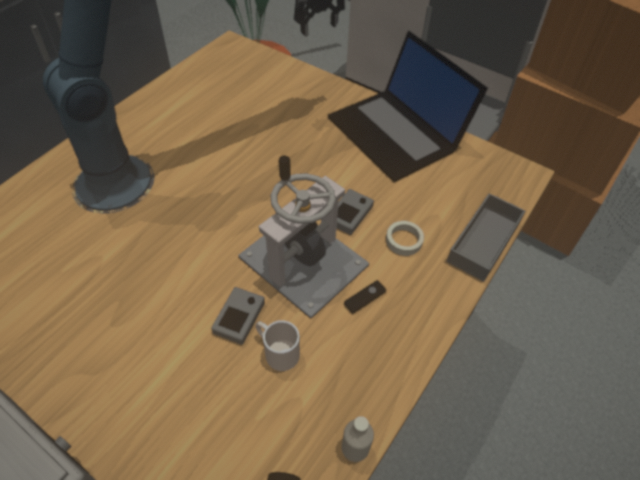

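View pics/top0.png

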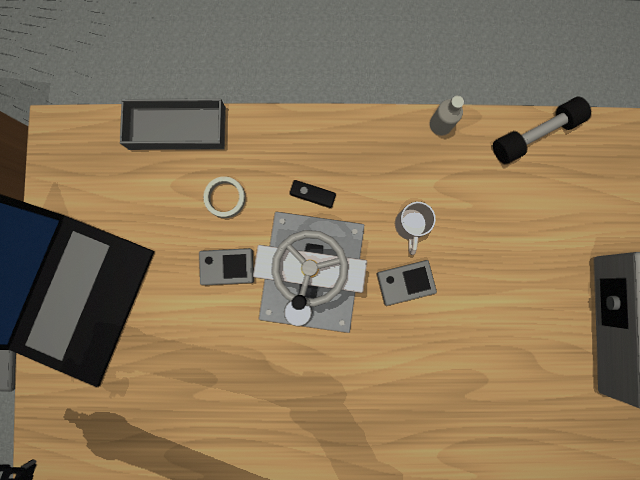

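The scene view shows the wheel at about (303,198) with the black handle at (285,168). In the top view the wheel hub is at about (310,267), the handle top at (299,302), and the putty tin just beyond it at (298,312).

Run:
```python
from h import *
im=cv2.imread("pics/top0.png"); g=im.max(2)
m=np.zeros_like(g); m[290:314,286:312]=(g[290:314,286:312]<50)*255
c=max(cv2.findContours(m,0,2)[0],key=cv2.contourArea);(u,v),r=cv2.minEnclosingCircle(c);print("top handle",u,v,r,cv2.boundingRect(c))
H=on_plane("top",[[u,v]],.289)[0];print(H)
im2=cv2.imread("pics/scene0.png");g2=im2.max(2)
m2=np.zeros_like(g2);m2[150:185,275:295]=(g2[150:185,275:295]<60)*255
c2=max(cv2.findContours(m2,0,2)[0],key=cv2.contourArea);mo=cv2.moments(c2);print("scene",cv2.boundingRect(c2),mo["m10"]/mo["m00"],mo["m01"]/mo["m00"])
print("proj handle ctr",proj("scene",[H[0],H[1],.263]), on_plane("scene",[[mo["m10"]/mo["m00"],mo["m01"]/mo["m00"]]],.263))
# hub from rim drawn over candidates
h0=on_plane("top",[[310,267.5]],.235)[0];print("hub guess",h0,np.linalg.norm((H-h0)[:2]))
a=np.linspace(0,2*np.pi,73)
for n,I in(("top",im),("scene",im2)):
    J=cv2.resize(I,None,fx=4,fy=4,interpolation=2)
    for r in(.067,.053):
        P=np.c_[h0[0]+r*np.cos(a),h0[1]+r*np.sin(a),a*0+.225];q=proj(n,P)*4+1.5
        cv2.polylines(J,[q.astype(np.int32)],1,(0,0,255),1)
    x,y=(proj(n,[h0[0],h0[1],.235])*4)[0].astype(int)
    cv2.imwrite(f"pics/o_{n}.png",J[y-220:y+220,x-200:x+200])
cv2.imwrite("pics/o.png",np.hstack([cv2.imread("pics/o_top.png"),cv2.imread("pics/o_scene.png")]))
```

```text
top handle 302.4705810546875 298.5294189453125 12.062520027160645 (292, 290, 20, 19)
[0.51165537 0.10027314 0.289     ]
scene (280, 157, 9, 23) 284.24480874316936 167.80109289617485
proj handle ctr [[283.19396758 170.966035  ]] [[0.50785543 0.10873283 0.263     ]]
hub guess [0.56322226 0.08963579 0.235     ] 0.0526526101864063
```

View pics/o.png

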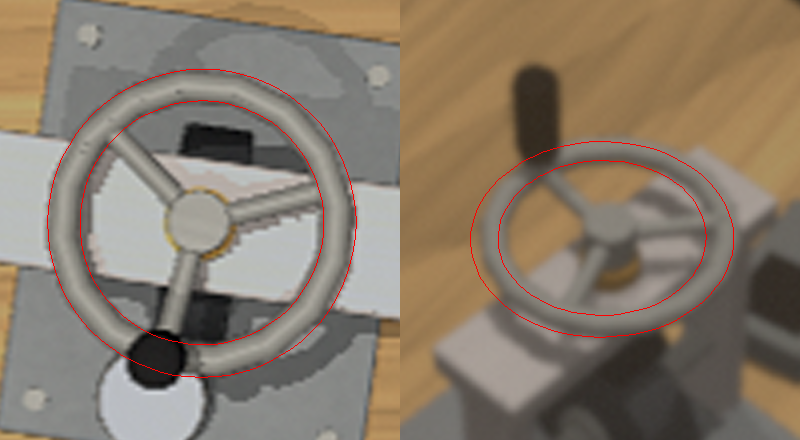

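Run:
```python
from h import *
def tri(a,b):
    (e1,d1),(e2,d2)=ray("top",[a]),ray("scene",[b])
    A=np.c_[d1[0],-d2[0]];s=np.linalg.lstsq(A,e2-e1,rcond=None)[0];p,q=e1+s[0]*d1[0],e2+s[1]*d2[0]
    return (p+q)/2,p-q
h0=[.56322,.08964,.235]
t=proj("top",h0)[0];s=proj("scene",h0)[0]
ht=t+np.array([158-200,358-220])/4
print("handle top plane",ht,on_plane("top",[ht],.289))
print("handle top scene plane",on_plane("scene",[s+np.array([136-200,78-220])/4],.285))
hb=t+np.array([-2,2])/4;hs=s+np.array([8-0,0])/4
print("hub",on_plane("top",[hb],.235),on_plane("scene",[s+np.array([210-200,222-220])/4],.235))
print("tri handle",tri(ht,s+np.array([136-200,76-220])/4),"tri hub",tri(hb,s+np.array([210-200,222-220])/4))
```

```text
handle top plane [299.49754341 302.00130727] [[0.50611994 0.10498834 0.289     ]]
handle top scene plane [[0.50731181 0.11199368 0.285     ]]
hub [[0.56235903 0.09049417 0.235     ]] [[0.5681203  0.09151049 0.235     ]]
tri handle (array([0.50827844, 0.10660588, 0.29096406]), array([-4.18010100e-03, -3.40268156e-03,  4.80018830e-07])) tri hub (array([0.56445642, 0.09217754, 0.23179066]), array([-0.00396082, -0.00321825, -0.00021183]))
```

Request:
{"fn": "carry_out", "kwargs": {"motion": [[[1,0,0,0.06,0,0,0],[1,0.0,-0.01,0.12,0,0,0],[1,0.026,-0.06,0.125,0,0,0],[1,0.052,-0.11,0.125,0,0,0],[1,0.08,-0.16,0.125,0,0,0],[1,0.106,-0.21,0.125,0,0,0],[1,0.132,-0.26,0.125,0,0,0],[1,0.16,-0.31,0.125,0,0,0],[1,0.186,-0.36,0.125,0,0,0],[1,0.212,-0.41,0.125,0,0,0]]], "newtons": 60}}

```text
time_s: 1.35
eef_pos: [0.4586, 0.1895, 0.3356]
tcp_rot: [[-0.925, 0.379, -0.001], [0.379, 0.925, -0.0], [0.0, -0.0, -1.0]]
ft_force: [0.8, 0.7, 0.2]
gripper_width: 1.002
finger_force: 0.0
```

Request:
{"fn": "carry_out", "kwargs": {"motion": [[[1,0.025,-0.042,0,0,0,0],[1,0.049,-0.084,0,0,0,0],[1,0.049,-0.084,0,0,0,0],[1,0.049,-0.084,0,0,0,0]]]}}

```text
time_s: 1.85
eef_pos: [0.5068, 0.108, 0.3355]
tcp_rot: [[-0.925, 0.379, -0.001], [0.379, 0.925, 0.0], [0.001, -0.0, -1.0]]
ft_force: [-0.1, 0.4, -0.8]
gripper_width: 0.998
finger_force: 0.0
```

Run:
```python
from h import *
s=robot.read_state();print(s["eef_pos"],s["tcp_rot"],s["q"],s["ft_force"])
A=robot.capture("top");B=robot.capture("scene")
J=np.hstack([cv2.resize(A[180:360,220:400],None,fx=2.2,fy=2.2),cv2.resize(B[90:270,200:380],None,fx=2.2,fy=2.2)])
cv2.imwrite("pics/above.png",J)
```

```text
[0.50681653 0.10802452 0.3355392 ] [[-9.25404762e-01  3.78977913e-01 -1.32960238e-03]
 [ 3.78977696e-01  9.25405710e-01  4.20784391e-04]
 [ 1.38988963e-03 -1.14493768e-04 -9.99999028e-01]] [-0.75208534  0.03182483  0.47844944  1.76666589 -0.01580614  1.34786687
  0.91177414] [-0.06280763  0.40894158 -0.77987329]
```

View pics/above.png

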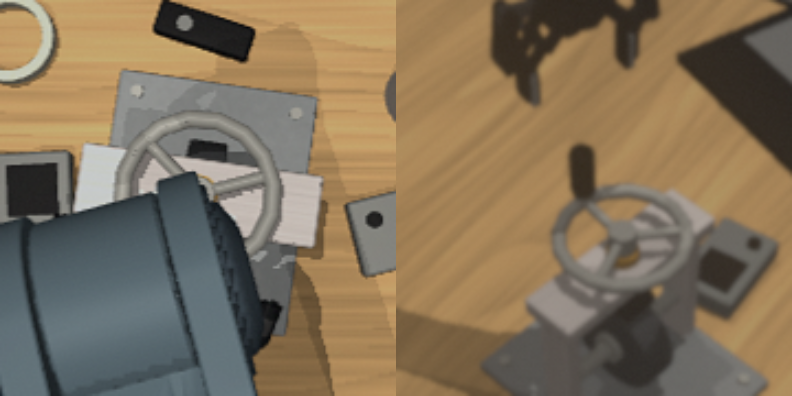

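Scene view: the open fingers at (535,100) and (625,65) straddle the handle top at (580,150). Descend and grip.

Request:
{"fn": "carry_out", "kwargs": {"motion": [[[1,0,-0.001,-0.03,0,0,0],[1,0,-0.001,-0.06,0,0,0],[1,0,-0.001,-0.088,0,0,0],[1,0,-0.001,-0.088,0,0,0],[0,0,-0.001,-0.088,0,0,0],[0,0,-0.001,-0.088,0,0,0],[0,0,-0.001,-0.088,0,0,0],[0,0,-0.001,-0.088,0,0,0],[0,0,-0.001,-0.088,0,0,0]]], "newtons": 60}}

```text
time_s: 3.08
eef_pos: [0.508, 0.1068, 0.2492]
tcp_rot: [[-0.925, 0.379, 0.001], [0.379, 0.925, 0.001], [-0.001, 0.002, -1.0]]
ft_force: [-0.9, -0.2, 5.6]
gripper_width: 0.257
finger_force: 58.6
```

Run:
```python
from h import *
s=robot.read_state();print(s["eef_pos"],s["ft_force"],s["moment"],s["gripper_width"],s["finger_force"])
B=robot.capture("scene")
cv2.imwrite("pics/grip.png",cv2.resize(B[100:250,200:400],None,fx=4,fy=4))
```

```text
[0.50802434 0.10681083 0.24924722] [-0.85695911 -0.24907205  5.59894437] [-0.00242466  0.25147702  0.03432998] 0.25650193106731406 58.60137462615967
```

View pics/grip.png

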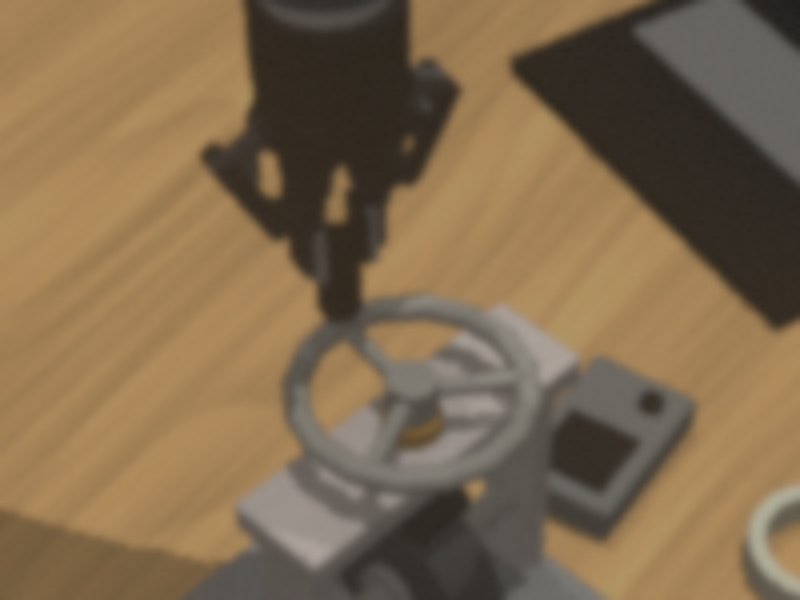

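```bash
cat >> h.py <<'E'
def rows(r,a0,da):
    a=a0+np.asarray(da);return np.round(np.c_[r*(np.cos(a)-np.cos(a0)),r*(np.sin(a)-np.sin(a0))],4).tolist()
E
python3 -c "
from h import *
print(rows(.06,np.radians(165.5),-.15*np.arange(1,7)))"
```

```text
[[0.0029, 0.0085], [0.007, 0.0165], [0.0123, 0.0238], [0.0186, 0.0302], [0.0258, 0.0356], [0.0337, 0.0398]]
```

Request:
{"fn": "carry_out", "kwargs": {"motion": [[[0,0.003,0.0085,0,0,0,0],[0,0.007,0.0165,0,0,0,0],[0,0.0125,0.024,0,0,0,0],[0,0.0185,0.03,0,0,0,0],[0,0.026,0.0355,0,0,0,0],[0,0.0335,0.04,0,0,0,0],[0,0.0335,0.04,0,0,0,0]]]}}

```text
time_s: 4.0
eef_pos: [0.5428, 0.1463, 0.2493]
tcp_rot: [[-0.925, 0.379, 0.004], [0.379, 0.925, -0.0], [-0.003, 0.001, -1.0]]
ft_force: [0.8, -1.3, 6.0]
gripper_width: 0.257
finger_force: 58.9
```

Run:
```python
from h import *
s=robot.read_state();print(s["eef_pos"],s["ft_force"],s["moment"])
a=np.radians(165.5)-.9
for k in range(4): print(rows(.06,a-.32*k,-.08*np.arange(1,5)))
```

```text
[0.54278512 0.14628608 0.24930027] [ 0.81447547 -1.30748469  6.02386803] [-0.13163685 -0.26637911 -0.00261903]
[[0.0045, 0.0018], [0.009, 0.0032], [0.0137, 0.0042], [0.0185, 0.0049]]
[[0.0048, 0.0003], [0.0096, 0.0002], [0.0144, -0.0003], [0.0191, -0.0012]]
[[0.0046, -0.0012], [0.0092, -0.0029], [0.0135, -0.0048], [0.0177, -0.0071]]
[[0.004, -0.0026], [0.0078, -0.0056], [0.0113, -0.0088], [0.0146, -0.0123]]
```

Request:
{"fn": "carry_out", "kwargs": {"motion": [[[0,0.0045,0.002,0,0,0,0],[0,0.009,0.003,0,0,0,0],[0,0.0135,0.004,0,0,0,0],[0,0.0185,0.005,0,0,0,0]]]}}

```text
time_s: 4.5
eef_pos: [0.5597, 0.1506, 0.2493]
tcp_rot: [[-0.925, 0.38, 0.0], [0.38, 0.925, -0.0], [-0.0, -0.0, -1.0]]
ft_force: [-2.3, -2.2, 7.6]
gripper_width: 0.257
finger_force: 59.0
```

Request:
{"fn": "carry_out", "kwargs": {"motion": [[[0,0.005,0.0005,0,0,0,0],[0,0.0095,0,0,0,0,0],[0,0.0145,-0.0005,0,0,0,0],[0,0.019,-0.001,0,0,0,0]]]}}

```text
time_s: 5.0
eef_pos: [0.5785, 0.1496, 0.2493]
tcp_rot: [[-0.925, 0.38, -0.0], [0.38, 0.925, -0.0], [0.0, -0.001, -1.0]]
ft_force: [-2.6, -1.6, 7.3]
gripper_width: 0.256
finger_force: 59.0
```

Request:
{"fn": "carry_out", "kwargs": {"motion": [[[0,0.0045,-0.001,0,0,0,0],[0,0.009,-0.003,0,0,0,0],[0,0.0135,-0.005,0,0,0,0],[0,0.0175,-0.007,0,0,0,0]]]}}

```text
time_s: 5.5
eef_pos: [0.5957, 0.143, 0.2493]
tcp_rot: [[-0.925, 0.379, -0.001], [0.379, 0.925, 0.0], [0.001, -0.0, -1.0]]
ft_force: [-3.2, -0.5, 7.0]
gripper_width: 0.258
finger_force: 59.0
```

Request:
{"fn": "carry_out", "kwargs": {"motion": [[[0,0.004,-0.0025,0,0,0,0],[0,0.008,-0.0055,0,0,0,0],[0,0.0115,-0.009,0,0,0,0],[0,0.0145,-0.0125,0,0,0,0]]]}}

```text
time_s: 6.0
eef_pos: [0.6101, 0.1315, 0.2493]
tcp_rot: [[-0.926, 0.379, -0.001], [0.379, 0.926, 0.001], [0.001, 0.001, -1.0]]
ft_force: [-3.1, 0.6, 6.7]
gripper_width: 0.257
finger_force: 59.0
```

Run:
```python
from h import *
a=np.radians(165.5)-.9-1.28
for k in range(8): print(rows(.06,a-.32*k,-.08*np.arange(1,5)))
```

```text
[[0.003, -0.0038], [0.0056, -0.0078], [0.008, -0.0119], [0.01, -0.0163]]
[[0.0016, -0.0045], [0.0029, -0.0091], [0.0038, -0.0139], [0.0043, -0.0186]]
[[0.0001, -0.0048], [-0.0001, -0.0096], [-0.0007, -0.0143], [-0.0017, -0.019]]
[[-0.0014, -0.0046], [-0.0031, -0.0091], [-0.0052, -0.0134], [-0.0076, -0.0175]]
[[-0.0028, -0.0039], [-0.0058, -0.0076], [-0.0092, -0.0111], [-0.0128, -0.0142]]
[[-0.0039, -0.0029], [-0.0079, -0.0054], [-0.0122, -0.0076], [-0.0166, -0.0095]]
[[-0.0046, -0.0015], [-0.0092, -0.0026], [-0.014, -0.0034], [-0.0187, -0.0038]]
[[-0.0048, 0.0], [-0.0096, 0.0004], [-0.0143, 0.0012], [-0.019, 0.0023]]
```

Request:
{"fn": "carry_out", "kwargs": {"motion": [[[0,0.003,-0.004,0,0,0,0],[0,0.0055,-0.008,0,0,0,0],[0,0.008,-0.012,0,0,0,0],[0,0.01,-0.0165,0,0,0,0]]]}}

```text
time_s: 6.5
eef_pos: [0.6204, 0.116, 0.2493]
tcp_rot: [[-0.926, 0.378, 0.0], [0.378, 0.926, 0.003], [0.001, 0.002, -1.0]]
ft_force: [-2.9, 1.8, 5.7]
gripper_width: 0.252
finger_force: 59.0
```

Request:
{"fn": "carry_out", "kwargs": {"motion": [[[0,0.0015,-0.0045,0,0,0,0],[0,0.003,-0.009,0,0,0,0],[0,0.004,-0.014,0,0,0,0],[0,0.0045,-0.0185,0,0,0,0]]]}}

```text
time_s: 7.0
eef_pos: [0.6255, 0.098, 0.2493]
tcp_rot: [[-0.926, 0.378, 0.002], [0.378, 0.926, 0.003], [-0.0, 0.003, -1.0]]
ft_force: [-1.0, 1.9, 5.6]
gripper_width: 0.256
finger_force: 58.9
```

Request:
{"fn": "carry_out", "kwargs": {"motion": [[[0,0,-0.005,0,0,0,0],[0,0,-0.0095,0,0,0,0],[0,-0.0005,-0.0145,0,0,0,0],[0,-0.0015,-0.019,0,0,0,0]]]}}

```text
time_s: 7.5
eef_pos: [0.6253, 0.0825, 0.2494]
tcp_rot: [[-0.927, 0.376, 0.005], [0.376, 0.926, 0.008], [-0.002, 0.009, -1.0]]
ft_force: [3.4, 8.7, 3.7]
gripper_width: 0.255
finger_force: 58.8
```

Fy has risen to 8.7 N with the wheel lagging, so this may be the stop. I'll probe a little further.

Request:
{"fn": "carry_out", "kwargs": {"motion": [[[0,-0.001,-0.003,0,0,0,0],[0,-0.001,-0.003,0,0,0,0]]]}}

```text
time_s: 7.75
eef_pos: [0.6254, 0.0825, 0.2494]
tcp_rot: [[-0.928, 0.373, 0.008], [0.373, 0.928, 0.01], [-0.004, 0.012, -1.0]]
ft_force: [4.4, 8.6, 2.1]
gripper_width: 0.257
finger_force: 58.9
```

Request:
{"fn": "carry_out", "kwargs": {"motion": [[[0,-0.001,-0.005,0,0,0,0],[0,-0.001,-0.005,0,0,0,0],[0,-0.001,-0.005,0,0,0,0]]]}}

```text
time_s: 8.12
eef_pos: [0.6254, 0.0825, 0.2494]
tcp_rot: [[-0.929, 0.37, 0.01], [0.37, 0.929, 0.015], [-0.004, 0.018, -1.0]]
ft_force: [7.0, 14.4, 0.7]
gripper_width: 0.254
finger_force: 59.0
```

Run:
```python
from h import *
s=robot.read_state();print(s["eef_pos"],s["ft_force"],s["moment"],s["tcp_rot"])
cv2.imwrite("pics/stop.png",np.hstack([cv2.resize(robot.capture("scene")[100:250,200:400],None,fx=2,fy=2),cv2.resize(robot.capture("top")[200:350,220:420],None,fx=2,fy=2)]))
```

```text
[0.62535774 0.08250192 0.24942598] [ 6.99227772 14.35204379  0.71796109] [ 2.80336507 -1.50305908  0.02655499] [[-0.92915289  0.36954886  0.01041888]
 [ 0.36967386  0.92903528  0.0153193 ]
 [-0.00401827  0.01808556 -0.99982837]]
```

View pics/stop.png

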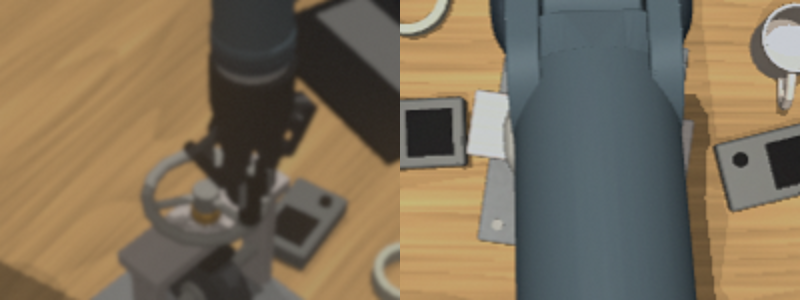

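The scene view shows the handle still gripped, at the rim's near-right side around (250,205). The position holds at (0.6254, 0.0825) while the force climbs to 16 N, so this is the stop.

```bash
cat >> h.py <<'E'
from scipy.optimize import least_squares
P=np.array([[.508,.1068],[.5428,.1463],[.5597,.1506],[.5785,.1496],[.5957,.143],[.6101,.1315],[.6204,.116],[.6255,.098],[.6253,.0823]])
f=least_squares(lambda p:np.hypot(*(P-p[:2]).T)-p[2],[.566,.0915,.06])
hub=f.x[:2]
def ang():
    s=robot.read_state();g=s["eef_pos"]-.0187*np.array(s["tcp_rot"])[:,2]
    d=g[:2]-hub;return np.arctan2(d[1],d[0]),np.hypot(*d),s
E
python3 - <<'E'
from h import *
print(f.x,f.fun*1000,ang()[:2])
a0=ang()[0]
for k in range(6): print(round(a0+k*2.4,4),rows(f.x[2],a0+2.4*k,.24*np.arange(1,11)))
E
```

```text
[0.56588663 0.0908945  0.06003014] [ 1.90184881e-03 -7.13277506e-03 -4.97236550e-03  1.51148220e-02
  1.68578618e-03  9.23197842e-05 -1.35272284e-02  5.20152142e-03
  1.63646604e-03] (np.float64(-0.1456746639427217), np.float64(0.0599069658916558))
-0.1457 [[0.0004, 0.0144], [-0.0027, 0.0284], [-0.009, 0.0413], [-0.0182, 0.0524], [-0.0298, 0.0609], [-0.043, 0.0665], [-0.0572, 0.0687], [-0.0715, 0.0675], [-0.0852, 0.0629], [-0.0973, 0.0553]]
2.2543 [[-0.01, -0.0103], [-0.0172, -0.0228], [-0.0213, -0.0365], [-0.022, -0.0509], [-0.0192, -0.065], [-0.0132, -0.0781], [-0.0042, -0.0893], [0.0071, -0.0981], [0.0203, -0.1039], [0.0344, -0.1065]]
4.6543 [[0.0143, 0.0009], [0.0281, 0.0052], [0.0404, 0.0126], [0.0506, 0.0227], [0.0581, 0.035], [0.0624, 0.0487], [0.0634, 0.063], [0.061, 0.0772], [0.0552, 0.0903], [0.0465, 0.1018]]
7.0543 [[-0.0112, 0.009], [-0.0242, 0.0152], [-0.0383, 0.018], [-0.0526, 0.0174], [-0.0664, 0.0134], [-0.0789, 0.0063], [-0.0893, -0.0036], [-0.0971, -0.0157], [-0.1018, -0.0293], [-0.1031, -0.0436]]
9.4543 [[0.0021, -0.0142], [0.0076, -0.0275], [0.0161, -0.0391], [0.027, -0.0484], [0.0399, -0.0548], [0.0539, -0.0579], [0.0683, -0.0577], [0.0822, -0.054], [0.0948, -0.0471], [0.1054, -0.0374]]
11.8543 [[0.008, 0.0119], [0.013, 0.0254], [0.0146, 0.0397], [0.0127, 0.054], [0.0076, 0.0674], [-0.0006, 0.0792], [-0.0114, 0.0887], [-0.0241, 0.0953], [-0.0381, 0.0988], [-0.0525, 0.0988]]
```

Request:
{"fn": "carry_out", "kwargs": {"motion": [[[0,0.001,0.004,0,0,0,0],[0,0.001,0.008,0,0,0,0],[0,0.001,0.008,0,0,0,0]]]}}

```text
time_s: 8.6
eef_pos: [0.6254, 0.0825, 0.2494]
tcp_rot: [[-0.927, 0.375, 0.008], [0.375, 0.927, 0.006], [-0.005, 0.009, -1.0]]
ft_force: [4.5, 5.6, 2.8]
gripper_width: 0.257
finger_force: 59.1
```

Request:
{"fn": "carry_out", "kwargs": {"motion": [[[0,0.0025,0.02,0,0,0,0],[0,-0.0005,0.034,0,0,0,0],[0,-0.007,0.047,0,0,0,0],[0,-0.016,0.0585,0,0,0,0],[0,-0.0275,0.067,0,0,0,0],[0,-0.041,0.0725,0,0,0,0],[0,-0.055,0.0745,0,0,0,0],[0,-0.0695,0.0735,0,0,0,0],[0,-0.083,0.069,0,0,0,0],[0,-0.095,0.0615,0,0,0,0]]]}}

```text
time_s: 9.85
eef_pos: [0.529, 0.1383, 0.2493]
tcp_rot: [[-0.925, 0.379, 0.005], [0.379, 0.925, -0.0], [-0.005, 0.002, -1.0]]
ft_force: [4.5, -2.4, 5.4]
gripper_width: 0.255
finger_force: 59.6
```

Request:
{"fn": "carry_out", "kwargs": {"motion": [[[0,-0.01,-0.0105,0,0,0,0],[0,-0.017,-0.023,0,0,0,0],[0,-0.0215,-0.0365,0,0,0,0],[0,-0.022,-0.051,0,0,0,0],[0,-0.019,-0.065,0,0,0,0],[0,-0.013,-0.078,0,0,0,0],[0,-0.004,-0.0895,0,0,0,0],[0,0.007,-0.098,0,0,0,0],[0,0.0205,-0.104,0,0,0,0],[0,0.0345,-0.1065,0,0,0,0]]]}}

```text
time_s: 11.1
eef_pos: [0.5608, 0.0311, 0.2492]
tcp_rot: [[-0.925, 0.38, -0.003], [0.38, 0.925, 0.001], [0.003, -0.001, -1.0]]
ft_force: [-2.6, -0.2, 10.8]
gripper_width: 0.252
finger_force: 60.2
```

Request:
{"fn": "carry_out", "kwargs": {"motion": [[[0,0.0145,0.001,0,0,0,0],[0,0.028,0.005,0,0,0,0],[0,0.0405,0.0125,0,0,0,0],[0,0.0505,0.0225,0,0,0,0],[0,0.058,0.035,0,0,0,0],[0,0.0625,0.0485,0,0,0,0],[0,0.0635,0.063,0,0,0,0],[0,0.061,0.077,0,0,0,0],[0,0.055,0.0905,0,0,0,0],[0,0.0465,0.102,0,0,0,0]]]}}

```text
time_s: 12.35
eef_pos: [0.609, 0.1327, 0.2493]
tcp_rot: [[-0.925, 0.38, 0.002], [0.38, 0.925, -0.002], [-0.002, -0.001, -1.0]]
ft_force: [0.1, -2.4, 8.8]
gripper_width: 0.256
finger_force: 59.9
```

Request:
{"fn": "carry_out", "kwargs": {"motion": [[[0,-0.011,0.009,0,0,0,0],[0,-0.024,0.015,0,0,0,0],[0,-0.0385,0.018,0,0,0,0],[0,-0.0525,0.0175,0,0,0,0],[0,-0.0665,0.0135,0,0,0,0],[0,-0.079,0.0065,0,0,0,0],[0,-0.0895,-0.0035,0,0,0,0],[0,-0.097,-0.0155,0,0,0,0],[0,-0.102,-0.0295,0,0,0,0],[0,-0.103,-0.0435,0,0,0,0]]]}}

```text
time_s: 13.6
eef_pos: [0.5058, 0.0921, 0.2492]
tcp_rot: [[-0.926, 0.378, 0.002], [0.378, 0.926, 0.003], [-0.001, 0.004, -1.0]]
ft_force: [2.6, 3.1, 6.1]
gripper_width: 0.254
finger_force: 59.8
```

Request:
{"fn": "carry_out", "kwargs": {"motion": [[[0,0.002,-0.014,0,0,0,0],[0,0.0075,-0.0275,0,0,0,0],[0,0.016,-0.039,0,0,0,0],[0,0.027,-0.0485,0,0,0,0],[0,0.04,-0.055,0,0,0,0],[0,0.054,-0.058,0,0,0,0],[0,0.0685,-0.0575,0,0,0,0],[0,0.082,-0.054,0,0,0,0],[0,0.095,-0.047,0,0,0,0],[0,0.1055,-0.0375,0,0,0,0]]]}}

```text
time_s: 14.85
eef_pos: [0.6106, 0.0509, 0.2493]
tcp_rot: [[-0.924, 0.381, -0.002], [0.381, 0.924, -0.001], [0.001, -0.002, -1.0]]
ft_force: [-2.0, -1.7, 10.6]
gripper_width: 0.253
finger_force: 60.0
```

Run:
```python
from h import *
a,r,s=ang();print(a+4*np.pi,r,s["eef_pos"],s["ft_force"]); 
t=12.566-.1402
print(rows(.06,a,(t-a-4*np.pi)*np.arange(1,6)/5))
```

```text
11.837239928898425 0.059984355717435454 [0.61059014 0.05090636 0.24925065] [-1.9723236  -1.69186173 10.55785915]
[[0.0044, 0.0055], [0.0081, 0.0115], [0.0111, 0.0179], [0.0133, 0.0246], [0.0147, 0.0316]]
```

Final approach at slower speed to the stop's position, (0.6254, 0.0825).

Request:
{"fn": "carry_out", "kwargs": {"motion": [[[0,0.0045,0.0055,0,0,0,0],[0,0.008,0.0115,0,0,0,0],[0,0.011,0.018,0,0,0,0],[0,0.0135,0.0245,0,0,0,0],[0,0.0145,0.0315,0,0,0,0],[0,0.0145,0.0315,0,0,0,0],[0,0.0145,0.0315,0,0,0,0],[0,0.0145,0.0315,0,0,0,0]]]}}

```text
time_s: 15.85
eef_pos: [0.6255, 0.0845, 0.2493]
tcp_rot: [[-0.925, 0.379, 0.001], [0.379, 0.925, 0.001], [-0.0, 0.001, -1.0]]
ft_force: [1.1, 0.2, 8.4]
gripper_width: 0.262
finger_force: 59.9
```

Run:
```python
from h import *
a,r,s=ang();d=s["eef_pos"][:2]-hub;print(a,np.arctan2(d[1],d[0]),r,s["eef_pos"],s["ft_force"],s["finger_force"])
```

```text
-0.10687233501559046 -0.1065953767782891 0.05998368593153646 [0.62553898 0.08451164 0.24929965] [1.08509122 0.2439636  8.35158705] 59.916568994522095
```

Request:
{"fn": "carry_out", "kwargs": {"motion": [[[0,0,-0.001,0,0,0,0],[0,0,-0.002,0,0,0,0],[0,0,-0.0025,0,0,0,0],[0,0,-0.0025,0,0,0,0],[0,0,-0.0025,0,0,0,0]]]}}

```text
time_s: 16.48
eef_pos: [0.6254, 0.0839, 0.2493]
tcp_rot: [[-0.926, 0.378, 0.0], [0.378, 0.926, 0.003], [0.001, 0.003, -1.0]]
ft_force: [0.5, 1.7, 7.5]
gripper_width: 0.256
finger_force: 59.9
```

Request:
{"fn": "carry_out", "kwargs": {"motion": [[[0,0,-0.001,0,0,0,0],[0,0,-0.0017,0,0,0,0],[0,0,-0.0017,0,0,0,0],[0,0,-0.0017,0,0,0,0]]]}}

```text
time_s: 16.98
eef_pos: [0.6252, 0.0823, 0.2493]
tcp_rot: [[-0.926, 0.378, -0.0], [0.378, 0.926, 0.003], [0.001, 0.003, -1.0]]
ft_force: [-0.1, 2.1, 8.4]
gripper_width: 0.255
finger_force: 59.9
```

Request:
{"fn": "carry_out", "kwargs": {"motion": [[[0,0,0.0008,0,0,0,0],[0,0,0.0008,0,0,0,0],[0,0,0.0008,0,0,0,0],[0,0,0.0008,0,0,0,0]]]}}

```text
time_s: 17.48
eef_pos: [0.6252, 0.0824, 0.2493]
tcp_rot: [[-0.926, 0.378, -0.0], [0.378, 0.926, 0.002], [0.001, 0.002, -1.0]]
ft_force: [0.1, 1.8, 7.6]
gripper_width: 0.258
finger_force: 59.9
```

Run:
```python
from h import *
a,r,s=ang();d=s["eef_pos"][:2]-hub;print(a,np.arctan2(d[1],d[0]),s["eef_pos"],s["ft_force"],s["finger_force"],np.abs(s["dq"]).max())
cv2.imwrite("pics/end.png",np.hstack([cv2.resize(robot.capture("scene"),(400,300)),cv2.resize(robot.capture("top"),(400,300))]))
```

```text
-0.1435471226002673 -0.1428202867772726 [0.62524087 0.0823594  0.24930206] [0.1044389  1.80060235 7.56422927] 59.92123603820801 0.0021629204129758168
```

View pics/end.png

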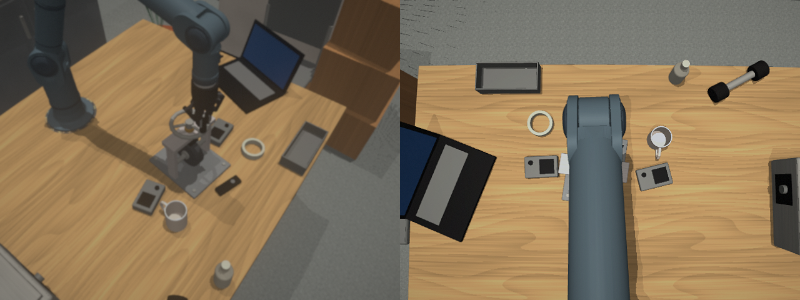

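The pictures show the handle still gripped at about (205,120) in the scene half, and the boxes, cup, tape and remote where they were. The wheel angle matches the stop angle to about 0.003 rad, so I'm handing in.

```bash
python3 -c "
from cell import robot
print(robot.hand_in())"
```

```text
the job is handed in; nothing more can be done
None
```

The job is handed in: I turned the wheel clockwise to its stop, then backed it off two full turns anticlockwise, ending within about 0.003 rad of the stop's angle by the arm's own position reading, with the handle still gripped. The boxes, cup, tape and remote look unmoved; the arm hid the putty tin in the last pictures.

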